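Load the block station and close its sliding guard

TASK

Slide the station's clear guard door all the way open along its track, put the loose aluminium block down into the station's rectangular nest with its holes facing up, then slide the guard door fully shut again. Do not slam the door, set the block down rather than dropping it, and leave the bottle, the timer and the beaker where they stand.

Things in the scene. Friction and masses are not known exactly. Their poses are not given: they have to be found in the camera images.
- station: fixed white station 190 (x) x 375 (y) x 105 mm. Origin: centre of underside; x to its back, y to its left, z up. Left half (y > 5 mm): solid housing with panel. Right half: work bay, open at top and front once the door is open; floor 30 mm above worktop, inside x -85 to +83, y -178 to +5 mm; grey back and right walls to 105 mm, rear track rim to 117 mm. Turned up to 0.15 rad
- guard_door (a joint): clear L-shaped guard door (front and top pane, 178 mm wide, top face 114 mm above worktop), sliding along the station's y. 0 = shut over the bay (against a stop); grows towards the station's left, 0.172 m = fully open, at its stop, right edge at station y -6.5 mm. Starts shut or up to 35 mm ajar, stays where left, needs about 2 N of push; 0.4 kg
- door_rib (a point): centre of the top edge of the orange rib on the door's top pane: 100 mm along the station's x, 14 mm thick along y, 30 mm high (top 144 mm above worktop). Door shut: at station x -5, y -151.5 mm. Push its right face to open the door, its left face to shut it, e.g. with shut fingers pointing down, tips 6 mm above the pane
- nest (a point): centre of the nest's floor in the work bay, 30 mm above the worktop (station x -4, y -90 mm), axes as the station's. The nest is a rectangular pocket, inside 52 mm along x and 78 mm along y, aluminium walls 6 mm thick and 8 mm high; the block has 3 mm of room on each side
- spare_block: loose white-grey aluminium heating block, 46 (x) x 72 (y) x 40 (z) mm, 0.27 to 0.53 kg, round holes in its top, lying holes up on the worktop to the right of the station. Origin: centre of underside; z points out of the face with the holes. Grip it across its 46 mm width. In the nest its long side lies along the station's y, either way round
- bottle: brown reagent bottle with red cap, 46 mm across, 86 mm high, standing to the right of the station; origin at the centre of its underside. Bystander
- lab_timer: white bench timer, 66 x 70 x 19 mm, lying in front of the station; origin at the centre of its underside. Bystander
- beaker: clear plastic beaker, 71 mm across, 84 mm high, standing on the worktop to the right of the block; origin at the centre of its underside. Bystander

How it is judged:
On the way, in this order (a step that is already met when the one before it is completed fails the run):
1. the guard door is slid open (at least 160 of its 172 mm) with the block still outside the nest (value of joint guard_door above 0.16 m and horizontal distance between spare_block and nest above 0.05 m), for 0.2 s.
2. the block lies down in the nest, holes up, let go, with the door still open (value of joint guard_door above 0.12 m and horizontal distance between spare_block and nest below 0.006 m and z of spare_block in the frame of nest below 0.003 m and angle between spare_block's own z axis and vertical below 0.06 rad and contact force between the fingers and spare_block below 0.2 N), for 0.2 s.
At the end, for the whole second after the job is handed in: The guard door is shut to within 4 mm, and the block rests flat on the nest's floor between its walls (within 6 mm of the centre and 3 mm of the floor, tilt under 0.06 rad, long side within 0.15 rad of the station's y), holes up, at rest (value of joint guard_door below 0.004 m and horizontal distance between spare_block and nest below 0.006 m and z of spare_block in the frame of nest between -0.003 and 0.003 m and angle between spare_block's own z axis and vertical below 0.06 rad and angle between the y axis of spare_block and the y axis of nest, either way round below 0.15 rad and linear speed of spare_block below 0.01 m/s); the robot touches nothing.
It fails at once if the door is slammed (faster than 0.5 m/s) (velocity of joint guard_door above 0.5 m/s or velocity of joint guard_door below -0.5 m/s).
It fails at once if the block is dropped (falls faster than 0.5 m/s while touched by no finger) (linear speed of spare_block above 0.5 m/s and contact force between the fingers and spare_block below 0.01 N).
It fails at once if a bystander (bottle, timer, beaker) is pushed more than 30 mm or tipped over (distance of any of bottle, lab_timer, beaker from where it was at the start of the episode above 0.03 m or angle between any of bottle, beaker's own z axis and vertical above 0.5 rad).
It also fails if it takes over 64 s, if anything falls off the work surface, if the arm or the gripper's body presses on something with over 40 N, if the wrist force passes 120 N, or if a joint passes its speed limit or range.

ROBOT

A 6-joint arm with a two-finger parallel gripper is mounted at the origin on a cart in front of the work surface, level with it; the furniture and walls round the work are solid. World frame = base frame: x ahead of the robot, y to its left, z up, the work surface at z = 0. Lengths are in m, angles in rad, forces in N, time in s.
With the tool pointing down it reaches from about 0.375 to 0.975 m from the base axis. Payload 3.8 kg.
Tool frame: the origin (TCP) lies at the very end of the fingers, on their centre line; the grasp point (between the pads) lies 19 mm behind it; z points along the fingers, y is the line along which they close (so a half turn about z gives the same grasp; the last joint's range is limited). The gripper opens to 85 mm and grips with 20 to 120 N. Pads are 22 mm wide; open, the fingers measure 114 mm over their backs; the gripper's body (76 mm by 85 mm) begins 54 mm behind the grasp point. The pads swing forward as they close: fully open they stand 13 mm farther back than shut.
Start: joints at [-1.3, 0.264, 1.604, -0, 1.274, -0.037], TCP at [0.204, -0.643, 0.231] pointing down, gripper open.
Joint ranges: [-2.63, 2.63], [-0.94, 2.18], [0.31, 2.57], [-1.31, 4.45], [0, 2.66], [-2.55, 2.55]. Speed limits (rad/s): [2.57, 2.57, 3.14, 3.14, 3.14, 3.14].

INTERFACE

Orientations are given as a rotation vector (axis times angle).
In Python, from workcell import bot gives the robot as it stands. The module is installed in compiled form; this text tells all that it offers.
- The arm moves only by the tool run_rows, called after "Call:" by a JSON object that holds its "name" and its "arguments", one argument or row to a line. Schema: {"type":"object","properties":{"segments":{"type":"array","items":{"type":"array","items":{"type":"array","items":{"type":"number"},"minItems":4,"maxItems":4},"minItems":1,"maxItems":5},"minItems":1,"maxItems":1},"jaw":{"type":"number"},"grip_n":{"type":"number"},"only":{"type":"string"},"quiet":{"type":"boolean"},"lines":{"type":"string"}},"required":["segments"],"additionalProperties":false}. segments is a list that holds a single list of rows (three levels of brackets), with 1 to 5 rows, each of 4 numbers: dx, dy, dz in shares of 0.5 m (1.0 is 0.5 m), then a turn about the tool's z in fractions of the full range, 1 being 2 rad; each row shifts and turns the commanded pose from where the row before left it, along the tool's axes as they then stand; what a row does not reach is not made up. A row lasts 1/8 s, in which the tool goes at most 0.0625 m and 0.188 rad, less where a joint would pass 70% of its speed; a pose out of reach is approached as far as the arm can. jaw is the opening from 0.0 (shut) to 1.0 (fully open), set as the call begins (left out keeps the last). The fingers move at their own pace and stop on an object; grip_n is the grip in N (left out, the last holds). Time passes only in rows, so rows that do not move let the fingers close. The tool returns the time, the measured TCP pose, the force, the opening and the grip force at its end. only (a regular expression) keeps the lines of the reply that match it, lines (a string "A,B") keeps lines A to B, and quiet returns only ok. No shift or turn number may pass 1 either way. Input that does not fit is refused with a message, and nothing moves.
- bot.read_state(): the state, without advancing time (a new reading comes with each control period).
- bot.read_camera(name): name is "side" or "top" or "wrist"; returns the picture (480x640x3 uint8, red, green, blue); there is no depth.
- bot.camera_info(name): a dict with "intrinsics" (3x3 intrinsics, pixels), "k1" (the pictures are not rectified: a ray, as slopes to the right and down, at radius r is drawn at 1 + k1 r^2 times it, then the intrinsics apply), "extrinsics" (4x4, takes a point from camera to world coordinates). Camera axes: x right, y down, z forward; pixel columns grow to the right and rows downward; lengths in m; the calibration is good to about 2 mm. A picture is of the moment at which its call begins: read the wrist's pose just before it. camera_info takes no time and is no camera call; for the wrist camera it gives the pose at the moment of the call.
- bot.finish_job(): hands the job in; it is judged then, once.
Trained networks look in the newest picture that a camera, given by its name, has taken for a name from the list of things; names that differ only in an ending like _2 or _b are one class to them, and where a whole thing is asked for, a point or a joint stands for the part that bears it (a point fixed in the world has none). Each returns a list of dicts, best first, with "conf" (0 to 1); they miss things now and then, are a little off and sometimes report something else, mostly with a low value. They report only what shows in the picture. A call takes as long as a camera call.
- bot.search_frame(camera, thing): "box" ([left, top, right, bottom] in pixels, round what is visible of it).
- bot.regions_of(camera, thing): "pixels" (480x640 bool, what is visible of it) and "box" ([left, top, right, bottom] in pixels, round what is visible of it).
- bot.spot_point(camera, thing): "pixel" ([row, column] in pixels: a listed point, or the origin of a listed thing).
The state is a dict: "time": time; "q": joint angles; "joint_vel": joint speeds; "joint_torque": joint torques, N m; "tool_pos": TCP position; "tcp_rot": TCP orientation; "wrist_force": force on the tool from outside, world axes, zero at the start; "torque": the same for the moment, N m; "width": opening from 0.0 (shut) to 1.0 (fully open); "grip_force": force on a finger pad.
Only numpy, scipy, OpenCV 4.12 (cv2) and the standard library are available. Lean on these libraries where they do the work, as an engineer would, in place of code of your own. Each camera call takes 0.05 s, during which the arm holds its last target. There are 200 camera calls.

## Working session

There is one attempt and no reset: what is moved stays moved. The work goes in short steps, Python scripts to look and compute and a tool call to move; the robot and the scene stay as the last step left them, time stands still between calls to the robot, and variables do not carry over. Pictures are saved under pics/ and viewed, at most 10 in all, crops included, and the job is handed in when it is done.

```bash
mkdir -p pics; cat > h.py <<'E'
import numpy as np, cv2
from workcell import bot
from scipy.spatial.transform import Rotation as R
def ray(cam,row,col,info=None):
    i=info or bot.camera_info(cam); K=np.array(i["intrinsics"]); T=np.array(i["extrinsics"])
    d=np.array([(col-K[0,2])/K[0,0],(row-K[1,2])/K[1,1]]); s=d.copy()
    for _ in range(30): s=d/(1+i["k1"]*(s@s))
    return T[:3,3], T[:3,:3]@np.array([s[0],s[1],1.])
def at_z(cam,row,col,z,info=None):
    o,d=ray(cam,row,col,info); return o+d*(z-o[2])/d[2]
def proj(cam,P,info=None):
    i=info or bot.camera_info(cam); K=np.array(i["intrinsics"]); T=np.array(i["extrinsics"])
    p=(np.atleast_2d(P)-T[:3,3])@T[:3,:3]; s=p[:,:2]/p[:,2:]
    s=s*(1+i["k1"]*(s**2).sum(1,keepdims=True)); return s@K[:2,:2].T+K[:2,2]
def save(cam,name):
    im=bot.read_camera(cam); cv2.imwrite("pics/"+name,cv2.cvtColor(im,cv2.COLOR_RGB2BGR)); return im
E
python3 - <<'E'
from h import *
np.set_printoptions(precision=4,suppress=True)
H=dict(station=0,door_rib=.144,nest=.03,spare_block=0,bottle=0,lab_timer=0,beaker=0)
for c in("top","side"):
    save(c,c+"0.png"); print(c,np.array(bot.camera_info(c)["extrinsics"])[:3,3])
    for t,z in H.items():
        for r in bot.spot_point(c,t)[:2]: print(t,round(r["conf"],2),np.round(r["pixel"],1),at_z(c,*r["pixel"],z))
s=bot.read_state();print(s["tool_pos"],s["tcp_rot"],s["time"],R.from_rotvec(s["tcp_rot"]).as_matrix())
E
```

```text
top [0.335  0.0143 1.2703]
station 0.81 [207.5 235.7] [0.5783 0.2798 0.    ]
door_rib 0.61 [206.3 278.4] [0.5509 0.1462 0.144 ]
spare_block 0.71 [262.1 395. ] [ 0.4202 -0.1456  0.    ]
bottle 0.56 [231.1 338.7] [0.5067 0.0015 0.    ]
lab_timer 0.87 [289.5 233.7] [0.3566 0.2847 0.    ]
beaker 0.71 [259.  441.9] [ 0.4255 -0.2702  0.    ]
side [0.5868 0.6126 0.73  ]
station 0.89 [401.4 293.9] [0.5683 0.2859 0.    ]
door_rib 0.9 [280.4 294.7] [0.5495 0.1427 0.144 ]
spare_block 0.9 [218.1 335.4] [ 0.4254 -0.1491 -0.    ]
bottle 0.73 [267.3 307.2] [ 0.5103 -0.0051  0.    ]
lab_timer 0.63 [381.7 408.1] [0.3673 0.2763 0.    ]
beaker 0.66 [186.8 330.2] [ 0.4195 -0.2656  0.    ]
[ 0.2045 -0.6433  0.2314] [ 3.1043  0.4816 -0.    ] 0.8 [[ 0.953   0.303   0.    ]
 [ 0.303  -0.953  -0.0002]
 [-0.      0.0002 -1.    ]]
```

View pics/top0.png

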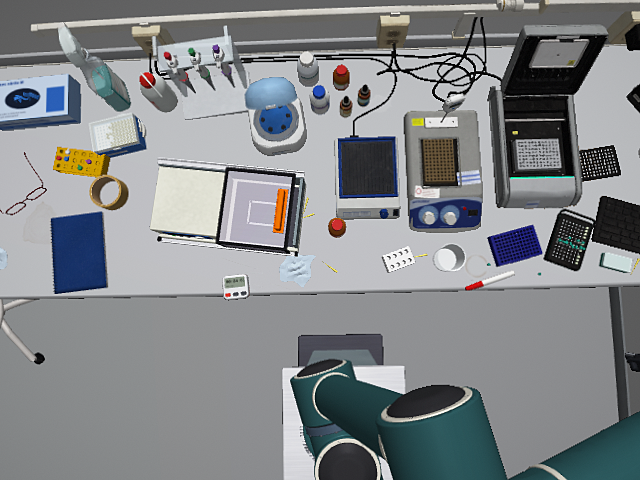

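View pics/side0.png

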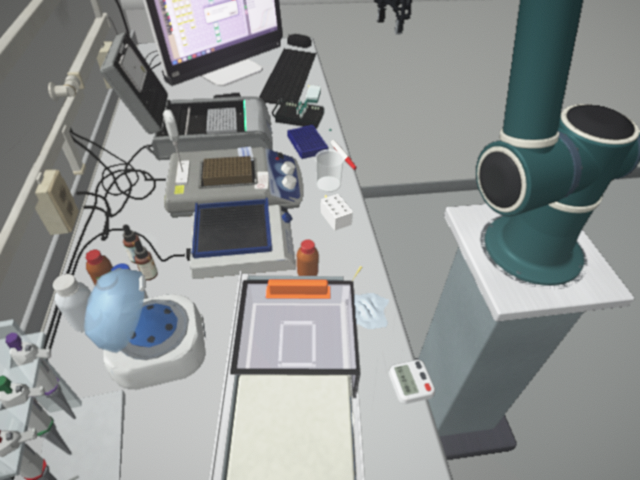

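Top view: the door is nearly shut, with the orange rib at about (280,211), the nest at about (262,214) and the block at about (399,258). The side view shows the same layout, with the bottle between the station and the block. Next I fit orientations.

```bash
cat > m.py <<'E'
from h import *
np.set_printoptions(precision=4,suppress=True)
def rect(cam,thing,z,info=None):
    r=bot.regions_of(cam,thing)
    if not r: return None
    m=r[0]["pixels"].astype(np.uint8); c=max(cv2.findContours(m,0,1)[0],key=cv2.contourArea)
    P=np.array([at_z(cam,y,x,z,info)[:2] for x,y in c[:,0]],np.float32)
    return r[0]["conf"],cv2.minAreaRect(P*1000)
E
python3 - <<'E'
from m import *
im={}
for c in("top","side"):
    im[c]=save(c,c+"1.png")
    for t,z in(("spare_block",.04),("station",.105),("guard_door",.114),("door_rib",.144)): print(c,t,rect(c,t,z))
    # orange rib by colour
    h=cv2.cvtColor(im[c],cv2.COLOR_RGB2HSV); m=cv2.inRange(h,(5,150,150),(20,255,255))
    k=max(cv2.findContours(m,0,1)[0],key=cv2.contourArea)
    P=np.array([at_z(c,y,x,.144)[:2] for x,y in k[:,0]],np.float32)*1000
    print(c,"rib",cv2.minAreaRect(P),cv2.boxPoints(cv2.minAreaRect(P)).tolist())
E
```

```text
top spare_block (0.91, ((424.5556945800781, -147.8959197998047), (45.65114212036133, 77.4795913696289), 21.475378036499023))
top station (0.74, ((564.7858276367188, 280.4205627441406), (386.4700622558594, 216.61659240722656), 82.67675018310547))
top guard_door (0.73, ((551.3018188476562, 205.17144775390625), (182.25650024414062, 201.7889404296875), 82.8070297241211))
top door_rib (0.84, ((545.92431640625, 200.51449584960938), (183.1629180908203, 200.6953125), 82.73033905029297))
top rib ((540.8079223632812, 142.07281494140625), (24.949600219726562, 106.4933090209961), 82.5179214477539) [[486.39019775390625, 136.63778686523438], [591.976806640625, 122.77066802978516], [595.2256469726562, 147.50784301757812], [489.6390380859375, 161.37496948242188]]
side spare_block (0.91, ((429.2922668457031, -130.09445190429688), (63.655757904052734, 104.92623901367188), 16.875734329223633))
side station (0.86, ((565.4948120117188, 265.4393310546875), (342.07952880859375, 204.37265014648438), 82.35476684570312))
side guard_door (0.86, ((555.50634765625, 218.95416259765625), (213.53536987304688, 196.2557373046875), 81.80755615234375))
side door_rib (0.83, ((557.447509765625, 241.37368774414062), (205.06472778320312, 185.05645751953125), 81.77436065673828))
side rib ((545.931396484375, 159.9456329345703), (35.201805114746094, 101.57830810546875), 82.93696594238281) [[493.3634338378906, 148.723388671875], [594.1708984375, 136.23318481445312], [598.4993896484375, 171.16787719726562], [497.69189453125, 183.6580810546875]]
```

The rows are not in the units I measure in: shifts go in shares of 0.5 m and turns go in shares of 2 rad. I convert before sending: -0.038 m / 0.5 = -0.076, 0.034 m / 0.5 = 0.068.

Call:
{"name": "run_rows", "arguments": {
  "segments": [
    [[0.068, -0.076, 0, 0], [0.068, -0.076, 0, 0], [0.068, -0.076, 0, 0], [0.068, -0.076, 0, 0], [0.068, -0.076, 0, 0]]
  ],
  "jaw": 0.0
}}

```text
time: 1.92
tool_pos: [0.3095, -0.4093, 0.2315]
tcp_rot: [3.104, 0.481, 0.001]
wrist_force: [0.1, -0.1, -0.3]
width: 0.003
grip_force: 0.0
```

Call:
{"name": "run_rows", "arguments": {
  "segments": [
    [[0.068, -0.076, 0, 0], [0.068, -0.076, 0, 0], [0.068, -0.076, 0, 0], [0.068, -0.076, 0, 0], [0.068, -0.076, 0, 0]]
  ]
}}

```text
time: 2.55
tool_pos: [0.4139, -0.1766, 0.2317]
tcp_rot: [3.104, 0.481, 0.002]
wrist_force: [2.0, 0.3, 0.6]
width: -0.003
grip_force: 0.0
```

Call:
{"name": "run_rows", "arguments": {
  "segments": [
    [[0.068, -0.076, 0, 0], [0.068, -0.076, 0, 0], [0.068, -0.076, 0, 0], [0.068, -0.076, 0, 0], [0.068, -0.076, 0, 0]]
  ]
}}

```text
time: 3.18
tool_pos: [0.5184, 0.0561, 0.2316]
tcp_rot: [3.104, 0.482, 0.001]
wrist_force: [1.1, -0.2, 0.3]
width: 0.002
grip_force: 0.0
```

Call:
{"name": "run_rows", "arguments": {
  "segments": [
    [[0, 0, 0, 0.073], [0, 0, 0, 0.0725], [0, 0, 0, 0.0725], [0, 0, 0, 0]]
  ]
}}

```text
time: 3.68
tool_pos: [0.5179, 0.0545, 0.2314]
tcp_rot: [-3.135, 0.199, -0.0]
wrist_force: [-0.1, -1.1, -0.7]
width: 0.002
grip_force: 0.0
```

```bash
python3 - <<'E'
from m import *
s=bot.read_state();print(s["tool_pos"],R.from_rotvec(s["tcp_rot"]).as_matrix(),s["width"],s["wrist_force"])
M=R.from_rotvec(s["tcp_rot"]).as_matrix(); print("to go, tool",M.T@(np.array([.542,.110,.2])-s["tool_pos"]))
save("wrist","w1.png")
E
```

```text
[0.5179 0.0545 0.2314] [[ 0.992  -0.1262  0.0002]
 [-0.1262 -0.992   0.    ]
 [ 0.0002 -0.     -1.    ]] 0.001580590198549463 [-0.0759 -1.1316 -0.6901]
to go, tool [ 0.0169 -0.0581  0.0314]
```

View pics/w1.png

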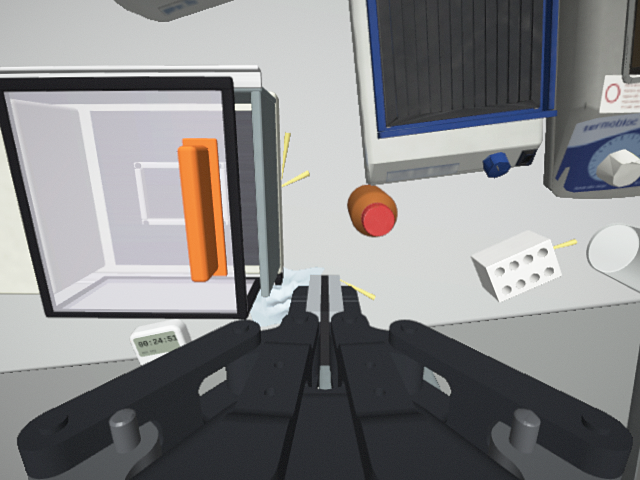

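The wrist view shows the rib top around (195,213), the nest rim from (137,162) to (225,222), the bottle cap at (378,219) and the block around (517,265). I'll locate these from this pose.

```bash
python3 - <<'E'
from m import *
save("wrist","w2.png")
print("rib tops",*[at_z("wrist",r,c,.144) for r,c in((147,180),(147,207),(281,190),(279,212),(213,197))])
for t,z in(("door_rib",.144),("nest",.03),("spare_block",0),("station",0)):
    for r in bot.spot_point("wrist",t)[:1]: print(t,r["conf"],r["pixel"],at_z("wrist",*r["pixel"],z))
print("nest outer corners z.038",*[at_z("wrist",r,c,.038) for r,c in((162,135),(222,141))])
print("block",rect("wrist","spare_block",.04))
E
```

```text
rib tops [0.5948 0.1404 0.144 ] [0.5925 0.1225 0.144 ] [0.4999 0.1561 0.144 ] [0.4994 0.1395 0.144 ] [0.5495 0.1392 0.144 ]
door_rib 0.71 [218.9, 192.4] [0.5458 0.1433 0.144 ]
station 0.59 [185.9, 113.4] [0.5697 0.2849 0.    ]
nest outer corners z.038 [0.5913 0.2321 0.038 ] [0.5314 0.2427 0.038 ]
block (0.73, ((433.8476257324219, -142.32302856445312), (64.94071197509766, 82.60832214355469), 18.76582908630371))
```

To row units: -0.052 m / 0.5 = -0.104, 0.05 m / 0.5 = 0.1.

Call:
{"name": "run_rows", "arguments": {
  "segments": [
    [[0.036, -0.104, 0, 0], [0, 0, 0.1, 0], [0, 0, 0.08, 0], [0, 0, 0.042, 0], [0, 0, 0, 0]]
  ]
}}

```text
time: 4.65
tool_pos: [0.5404, 0.1034, 0.118]
tcp_rot: [3.134, -0.201, -0.008]
wrist_force: [0.9, -0.1, 0.3]
width: 0.004
grip_force: 0.0
```

Call:
{"name": "run_rows", "arguments": {
  "segments": [
    [[0, -0.02, 0, 0], [0, -0.02, 0, 0], [0, -0.02, 0, 0], [0, -0.04, 0, 0], [0, -0.04, 0, 0]]
  ]
}}

```text
time: 5.28
tool_pos: [0.552, 0.1744, 0.121]
tcp_rot: [-3.135, 0.201, -0.002]
wrist_force: [0.8, -2.9, 2.2]
width: -0.003
grip_force: 1.5
```

Call:
{"name": "run_rows", "arguments": {
  "segments": [
    [[0, -0.04, 0, 0], [0, -0.04, 0, 0], [0, -0.04, 0, 0], [0, -0.03, 0, 0], [0, -0.02, 0, 0]]
  ]
}}

```text
time: 5.9
tool_pos: [0.5621, 0.2585, 0.12]
tcp_rot: [3.135, -0.2, -0.001]
wrist_force: [0.7, -2.0, 2.0]
width: -0.001
grip_force: 1.2
```

To row units: -0.008 m / 0.5 = -0.016, -0.006 m / 0.5 = -0.012.

Call:
{"name": "run_rows", "arguments": {
  "segments": [
    [[0, -0.016, 0, 0], [0, -0.012, 0, 0], [0, -0.01, 0, 0], [0, -0.008, 0, 0], [0, -0.006, 0, 0]]
  ]
}}

```text
time: 6.52
tool_pos: [0.5653, 0.2832, 0.1201]
tcp_rot: [3.135, -0.201, -0.001]
wrist_force: [1.2, -2.3, 0.0]
width: -0.001
grip_force: 1.1
```

Call:
{"name": "run_rows", "arguments": {
  "segments": [
    [[0, -0.006, 0, 0], [0, -0.006, 0, 0], [0, 0, 0, 0]]
  ]
}}

```text
time: 6.9
tool_pos: [0.5655, 0.2851, 0.1201]
tcp_rot: [3.128, -0.2, -0.003]
wrist_force: [-1.4, -15.2, 4.5]
width: -0.002
grip_force: 7.4
```

To row units: -0.06 m / 0.5 = -0.12, -0.03 m / 0.5 = -0.06.

Call:
{"name": "run_rows", "arguments": {
  "segments": [
    [[0, 0.02, 0, 0], [0, 0.04, 0, 0], [0, 0, -0.12, 0], [0, 0, -0.12, 0], [-0.06, 0.08, -0.04, 0]]
  ]
}}

```text
time: 7.52
tool_pos: [0.531, 0.2251, 0.266]
tcp_rot: [-3.13, 0.199, -0.014]
wrist_force: [0.3, -1.1, -0.5]
width: 0.001
grip_force: 0.0
```

Call:
{"name": "run_rows", "arguments": {
  "segments": [
    [[-0.06, 0.1, 0, 0], [0, 0, 0, 0], [0, 0, 0, 0]]
  ],
  "jaw": 1.0
}}

```text
time: 7.9
tool_pos: [0.4916, 0.1778, 0.2606]
tcp_rot: [-3.134, 0.202, -0.002]
wrist_force: [-0.3, 0.7, 0.4]
width: 0.639
grip_force: 0.0
```

```bash
python3 - <<'E'
from m import *
s=bot.read_state();print(s["tool_pos"],s["wrist_force"],s["width"])
save("wrist","w3.png")
for t,z in(("nest",.03),("door_rib",.144),("station",0)):
    for r in bot.spot_point("wrist",t)[:2]: print(t,r["conf"],r["pixel"],at_z("wrist",*r["pixel"],z))
for c in("top","side"):
    bot.read_camera(c)
    for r in bot.spot_point(c,"nest")[:1]: print(c,r["conf"],r["pixel"],at_z(c,*r["pixel"],.03))
E
```

```text
[0.4916 0.1778 0.2606] [-0.2505  0.7184  0.3997] 0.6389056252264181
nest 0.74 [148.9, 300.5] [0.5564 0.1952 0.03  ]
door_rib 0.9 [153.6, 147.1] [0.5692 0.3024 0.144 ]
station 0.87 [147.1, 225.5] [0.5693 0.2837 0.    ]
top 0.57 [214.8, 267.8] [0.5507 0.1879 0.03  ]
side 0.6 [344.2, 299.0] [0.5495 0.196  0.03  ]
```

View pics/w3.png

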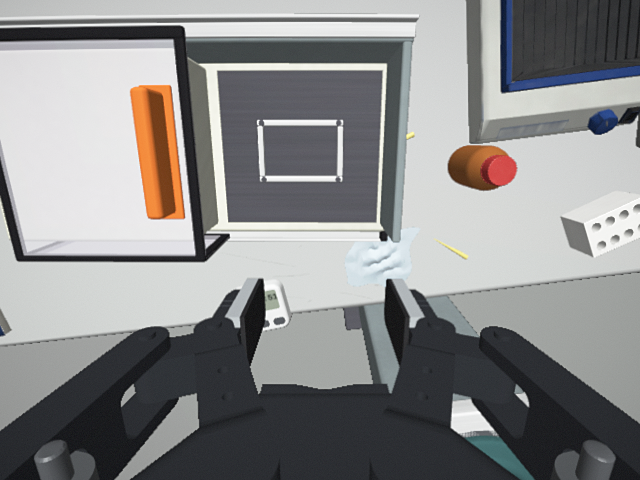

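The wrist view shows the open bay with the nest ring from (258,120) to (344,181), and the door rib on the left at about (157,152). I'll fit the ring precisely.

```bash
cat > nest.py <<'E'
from m import *
def nest(v=1):
    i=bot.camera_info("wrist"); im=bot.read_camera("wrist"); g=cv2.cvtColor(im,cv2.COLOR_RGB2GRAY)
    u,w=proj("wrist",[.5555,.195,.038],i)[0]
    m=(g>170).astype(np.uint8); n,l,st,ce=cv2.connectedComponentsWithStats(m)
    best=[k for k in range(1,n) if st[k,0]<u<st[k,0]+st[k,2] and st[k,1]<w<st[k,1]+st[k,3]]
    k=min(best,key=lambda k:st[k,2]*st[k,3]); print(st[k])
    c=max(cv2.findContours((l==k).astype(np.uint8),0,1)[0],key=cv2.contourArea)
    P=np.array([at_z("wrist",y,x,.038,i)[:2] for x,y in c[:,0]],np.float32)*1000
    print("outer (64x90)",cv2.minAreaRect(P))
nest()
E
python3 nest.py; python3 - <<'E'
from nest import *
E
```

```text
[257 120  80  61 637]
outer (64x90) ((554.4164428710938, 197.96649169921875), (82.38146209716797, 61.57893753051758), 82.55375671386719)
[258 120  85  61 918]
outer (64x90) ((553.37353515625, 195.1136474609375), (88.81781005859375, 61.560340881347656), 83.38612365722656)
```

To row units: 0.02 m / 0.5 = 0.04, -0.005 m / 0.5 = -0.01.

Call:
{"name": "run_rows", "arguments": {
  "segments": [
    [[0, -0.01, 0.04, 0], [0, 0, 0, 0], [0, 0, 0, 0]]
  ]
}}

```text
time: 8.78
tool_pos: [0.4916, 0.1828, 0.2395]
tcp_rot: [3.135, -0.201, -0.002]
wrist_force: [-0.8, 0.2, 1.6]
width: 1.001
grip_force: 0.0
```

```bash
sed -i '$d' nest.py; python3 - <<'E'
from nest import *
s=bot.read_state();T=np.array(bot.camera_info("wrist")["extrinsics"]);print(s["tool_pos"],T)
nest();nest();bot.read_camera("wrist")
for r in bot.spot_point("wrist","nest")[:1]: print(r["conf"],r["pixel"],at_z("wrist",*r["pixel"],.03))
E
```

```text
[0.4916 0.1828 0.2395] [[-0.129  -0.9551 -0.2666  0.5594]
 [-0.9916  0.1244  0.0343  0.1729]
 [ 0.0004  0.2688 -0.9632  0.3812]
 [ 0.      0.      0.      1.    ]]
[    0     0   640   351 80161]
outer (64x90) ((513.4833984375, 200.7661895751953), (745.0203857421875, 363.3532409667969), 83.90361022949219)
[258 118  84  65 757]
outer (64x90) ((554.5172119140625, 197.97119140625), (82.31766510009766, 62.100589752197266), 82.5516586303711)
0.87 [147.0, 302.6] [0.5583 0.1956 0.03  ]
```

```bash
python3 - <<'E'
from m import *
im=save("wrist","w4.png"); c=cv2.cvtColor(im[100:200,240:360],cv2.COLOR_RGB2BGR)
cv2.imwrite("pics/w4c.png",cv2.resize(c,None,fx=6,fy=6,interpolation=cv2.INTER_NEAREST))
E
```

```text
(no output)
```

View pics/w4c.png

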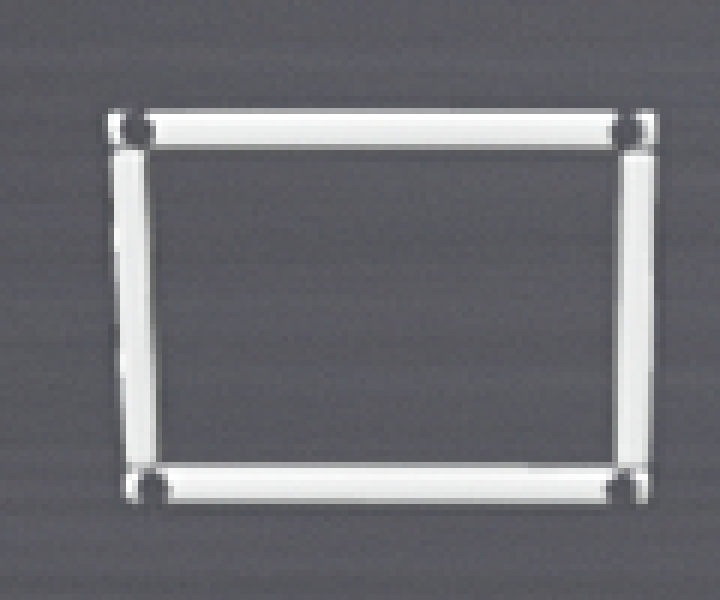

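The enlarged crop shows the nest's outer corners at (108,110), (657,110), (648,502) and (124,502), i.e. one-sixth of that plus (240,100) in the full picture.

```bash
python3 - <<'E'
from m import *
for z,C in((.038,((108,110),(657,110),(648,502),(124,502))),(.038,((148,149),(617,149),(613,463),(156,463)))):
    P=np.array([at_z("wrist",y/6-.5+100,x/6-.5+240,z) for x,y in C])[:,:2]
    print(P,P.mean(0),[np.linalg.norm(P[k]-P[k-1]) for k in range(4)])
    d=P[1]+P[2]-P[0]-P[3]; e=P[0]+P[1]-P[2]-P[3]; print("yaw",np.arctan2(-d[0],-d[1])*-1,-np.arctan2(-e[1],e[0]))
s=bot.read_state();M=R.from_rotvec(s["tcp_rot"]).as_matrix(); print("to view block",M.T@(np.array([.36,-.135,.24])-s["tool_pos"]))
E
```

```text
[[0.5915 0.2348]
 [0.5798 0.1462]
 [0.5169 0.1547]
 [0.5285 0.2435]] [0.5542 0.1948] [np.float64(0.06358044518465508), np.float64(0.08936221325070111), np.float64(0.0635332345980275), np.float64(0.08957391224551506)]
yaw -0.13021895955447219 -0.13655547406273663
[[0.5846 0.2294]
 [0.5747 0.1533]
 [0.5242 0.1599]
 [0.5343 0.237 ]] [0.5544 0.1949] [np.float64(0.05091632980277611), np.float64(0.07669499981847652), np.float64(0.050875439097106845), np.float64(0.07772303748928885)]
yaw -0.13022113473470165 -0.13929583840994056
to view block [-0.0906  0.3321  0.0006]
```

To row units: 0.055 m / 0.5 = 0.11, -0.015 m / 0.5 = -0.03.

Call:
{"name": "run_rows", "arguments": {
  "segments": [
    [[-0.02, 0.11, 0, 0], [-0.02, 0.11, 0, 0], [-0.02, 0.11, 0, 0], [-0.03, 0.11, 0, 0], [-0.03, 0.11, 0, 0]]
  ]
}}

```text
time: 9.65
tool_pos: [0.3968, -0.0838, 0.2409]
tcp_rot: [3.135, -0.2, 0.003]
wrist_force: [0.7, -0.3, 0.0]
width: 1.001
grip_force: 0.0
```

Call:
{"name": "run_rows", "arguments": {
  "segments": [
    [[-0.03, 0.11, 0, -0.06], [0, 0, 0, -0.07], [0, 0, 0, -0.07], [0, 0, 0, -0.05], [0, 0, 0, 0]]
  ]
}}

```text
time: 10.28
tool_pos: [0.3755, -0.1351, 0.2407]
tcp_rot: [3.087, 0.578, 0.001]
wrist_force: [-0.2, 0.4, 0.5]
width: 0.999
grip_force: 0.0
```

```bash
python3 - <<'E'
from m import *
s=bot.read_state();print(s["tool_pos"])
im=save("wrist","w5.png"); i=bot.camera_info("wrist"); print(rect("wrist","spare_block",.04,i))
b=bot.search_frame("wrist","spare_block")[0]["box"]; print(b)
x0,y0=int(b[0])-8,int(b[1])-8
c=cv2.cvtColor(im[y0:y0+110,x0:x0+130],cv2.COLOR_RGB2BGR);print(x0,y0)
cv2.imwrite("pics/w5c.png",cv2.resize(c,None,fx=5,fy=5,interpolation=cv2.INTER_NEAREST))
E
```

```text
[ 0.3755 -0.1351  0.2407]
(0.96, ((425.6624450683594, -151.3697967529297), (46.537254333496094, 71.82618713378906), 19.166217803955078))
[319.8, 146.5, 394.4, 194.8]
311 138
```

View pics/w5c.png

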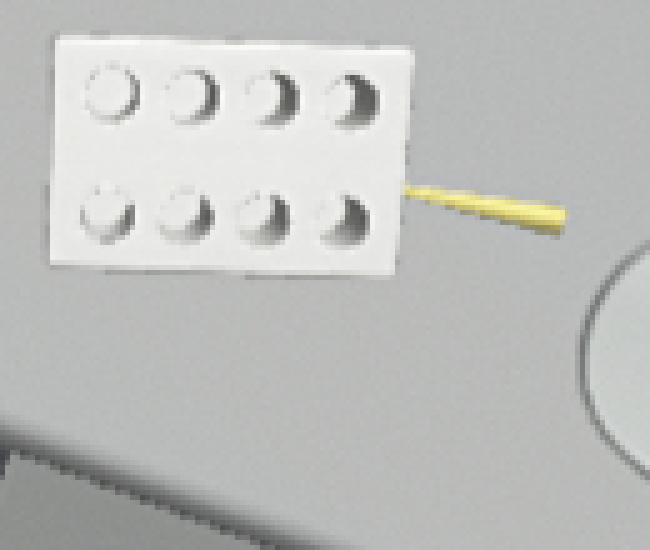

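The crop shows only the block's top face (corners (57,37), (412,48), (393,275) and (50,265)), matching its 46x72 size. Pose: (0.4257, -0.1514), yaw 0.335. Next I turn the tool by 90 degrees so it grips across the width.

To row units: -0.18 rad / 2 = -0.09.

Call:
{"name": "run_rows", "arguments": {
  "segments": [
    [[0, 0, 0, -0.09], [0, 0, 0, -0.09], [0, 0, 0, -0.09], [0, 0, 0, -0.09], [0, 0, 0, -0.09]]
  ]
}}

```text
time: 11.05
tool_pos: [0.3755, -0.1348, 0.2403]
tcp_rot: [2.523, 1.872, 0.0]
wrist_force: [0.4, -1.0, -0.6]
width: 1.0
grip_force: 0.0
```

Call:
{"name": "run_rows", "arguments": {
  "segments": [
    [[0, 0, 0, -0.09], [0, 0, 0, -0.09], [0, 0, 0, -0.09], [0, 0, 0, -0.045], [0, 0, 0, 0]]
  ]
}}

```text
time: 11.68
tool_pos: [0.3755, -0.1348, 0.2403]
tcp_rot: [1.827, 2.556, 0.0]
wrist_force: [0.5, -1.0, 0.8]
width: 1.0
grip_force: 0.0
```

```bash
cat > go.py <<'E'
import sys
from m import *
x,y,z,yaw=map(float,sys.argv[1:5]); s=bot.read_state();M=R.from_rotvec(s["tcp_rot"]).as_matrix()
ty=np.arctan2(M[1,0],M[0,0]); print("q",np.array(s["q"]),"yaw",ty,"turn first",-(yaw-ty),"F",s["wrist_force"],"w",s["width"],s["grip_force"])
Q=R.from_euler("z",yaw).as_matrix()@np.diag([1,-1,-1.]); d=np.array([x,y,z])-s["tool_pos"]
print("shift now axes",M.T@d,"after turn",Q.T@d,"pos",s["tool_pos"],"tilt",M[:2,2])
E
python3 go.py .4257 -.1514 .1 1.905
```

```text
q [-0.4071 -0.2903  2.1348  0.      1.2971 -0.7365] yaw 1.9002211163375264 turn first -0.0047788836624735875 F [ 0.4979 -1.0084  0.8066] w 0.9998338746274068 0.0
shift now axes [-0.0319  0.0421  0.1403] after turn [-0.0321  0.042   0.1403] pos [ 0.3755 -0.1348  0.2403] tilt [ 0.0001 -0.    ]
```

To row units: 0.06 m / 0.5 = 0.12, 0.05 m / 0.5 = 0.1, -0.005 rad / 2 = -0.0025.

Call:
{"name": "run_rows", "arguments": {
  "segments": [
    [[-0.064, 0.084, 0.06, -0.0025], [0, 0, 0.12, 0], [0, 0, 0.1, 0], [0, 0, 0, 0]]
  ]
}}

```text
time: 12.18
tool_pos: [0.4216, -0.1498, 0.0962]
tcp_rot: [-1.815, -2.552, 0.004]
wrist_force: [-0.9, -0.2, 0.1]
width: 1.002
grip_force: 0.0
```

```bash
python3 go.py .4257 -.1514 .014 1.905
```

```text
q [-0.397  -0.0333  2.2015  0.      0.9838 -0.7313] yaw 1.9050191129651641 turn first 1.9112965164103102e-05 F [-0.8643 -0.153   0.1115] w 1.0022942302081974 0.0
shift now axes [-0.0035  0.004   0.0821] after turn [-0.0029  0.0034  0.0822] pos [ 0.4216 -0.1498  0.0962] tilt [-0.0096  0.004 ]
```

Call:
{"name": "run_rows", "arguments": {
  "segments": [
    [[-0.006, 0.007, 0.04, 0], [0, 0, 0.06, 0], [0, 0, 0.04, 0], [0, 0, 0.029, 0], [0, 0, 0, 0]]
  ]
}}

```text
time: 12.8
tool_pos: [0.4303, -0.1533, 0.0163]
tcp_rot: [1.819, 2.561, 0.0]
wrist_force: [-0.1, -0.1, -0.7]
width: 0.998
grip_force: 0.0
```

```bash
python3 go.py .4257 -.1514 .010 1.905
```

```text
q [-0.3968  0.1026  2.2429  0.      0.7958 -0.7324] yaw 1.9063338073656881 turn first 0.001333807365688111 F [-0.1164 -0.0502 -0.7223] w 0.9981413617070805 0.0
shift now axes [ 0.0034 -0.0037  0.0063] after turn [ 0.0034 -0.0037  0.0063] pos [ 0.4303 -0.1533  0.0163] tilt [ 0.0002 -0.0001]
```

To row units: 0.004 m / 0.5 = 0.008, -0.0037 m / 0.5 = -0.0074.

Call:
{"name": "run_rows", "arguments": {
  "segments": [
    [[0.0068, -0.0074, 0.008, 0], [0, 0, 0.004, 0], [0, 0, 0, 0], [0, 0, 0, 0]]
  ]
}}

```text
time: 13.3
tool_pos: [0.4255, -0.1513, 0.01]
tcp_rot: [1.818, 2.561, 0.0]
wrist_force: [0.1, -0.0, -0.2]
width: 1.004
grip_force: 0.0
```

Call:
{"name": "run_rows", "arguments": {
  "segments": [
    [[0, 0, 0, 0], [0, 0, 0, 0], [0, 0, 0, 0], [0, 0, 0, 0], [0, 0, 0, 0]]
  ],
  "jaw": 0.0,
  "grip_n": 60
}}

```text
time: 13.92
tool_pos: [0.4258, -0.1514, 0.0101]
tcp_rot: [1.818, 2.561, 0.0]
wrist_force: [1.4, -0.3, 3.1]
width: 0.527
grip_force: 63.1
```

```bash
python3 go.py .4257 -.1514 .010 1.905
```

```text
q [-0.3968  0.1044  2.2564  0.0001  0.7798 -0.7328] yaw 1.9067552193360282 turn first 0.0017552193360281798 F [ 1.4135 -0.2958  3.1085] w 0.527385636813914 63.05645227432251
shift now axes [ 0.     -0.0001  0.0001] after turn [ 0.     -0.0001  0.0001] pos [ 0.4258 -0.1514  0.0101] tilt [ 0.0009 -0.0003]
```

To row units: -0.05 m / 0.5 = -0.1, -0.04 m / 0.5 = -0.08.

Call:
{"name": "run_rows", "arguments": {
  "segments": [
    [[0, 0, -0.04, 0], [0, 0, -0.08, 0], [0, 0, -0.1, 0], [0, 0, -0.1, 0], [0, 0, -0.08, 0]]
  ]
}}

```text
time: 14.55
tool_pos: [0.4243, -0.1508, 0.2102]
tcp_rot: [-1.818, -2.56, 0.001]
wrist_force: [0.4, -2.2, -4.8]
width: 0.526
grip_force: 63.2
```

Call:
{"name": "run_rows", "arguments": {
  "segments": [
    [[0, 0, 0, 0.08], [0, 0, 0, 0.08], [0, 0, 0, 0.073], [0, 0, 0, 0], [0, 0, 0, 0]]
  ]
}}

```text
time: 15.18
tool_pos: [0.4244, -0.1509, 0.2087]
tcp_rot: [-2.357, -2.074, 0.002]
wrist_force: [0.1, 0.8, -5.3]
width: 0.526
grip_force: 63.1
```

```bash
python3 go.py .5543 .1948 .21 1.440
```

```text
q [-0.3969 -0.1542  2.0861 -0.      1.2119 -0.2692] yaw 1.443129450475354 turn first 0.0031294504753540675 F [ 0.1194  0.843  -5.2877] w 0.5260901821349877 63.09516906738281
shift now axes [ 0.3594  0.0848 -0.0013] after turn [ 0.3597  0.0837 -0.0013] pos [ 0.4244 -0.1509  0.2087] tilt [-0.0021  0.0008]
```

To row units: 0.05 m / 0.5 = 0.1, 0.04 m / 0.5 = 0.08, 0.003 rad / 2 = 0.0015.

Call:
{"name": "run_rows", "arguments": {
  "segments": [
    [[0.08, 0.02, 0, 0.0015], [0.1, 0.024, 0, 0], [0.1, 0.024, 0, 0], [0.1, 0.024, 0, 0], [0.1, 0.024, 0, 0]]
  ]
}}

```text
time: 15.8
tool_pos: [0.5147, 0.0806, 0.2094]
tcp_rot: [-2.362, -2.071, 0.001]
wrist_force: [0.7, -0.2, -5.4]
width: 0.529
grip_force: 62.9
```

Call:
{"name": "run_rows", "arguments": {
  "segments": [
    [[0.1, 0.024, 0, 0], [0.08, 0.016, 0, 0], [0.06, 0.012, 0, 0], [0, 0, 0, 0], [0, 0, 0, 0]]
  ]
}}

```text
time: 16.42
tool_pos: [0.5556, 0.1941, 0.209]
tcp_rot: [-2.362, -2.07, 0.003]
wrist_force: [-0.4, -0.3, -4.3]
width: 0.53
grip_force: 62.9
```

```bash
python3 go.py .5543 .1948 .09 1.440
```

```text
q [ 0.2941  0.118   1.818  -0.0005  1.2074  0.4259] yaw 1.4392346953683528 turn first -0.0007653046316471457 F [-0.4234 -0.3419 -4.3323] w 0.5297105036538964 62.92022109031677
shift now axes [ 0.0006 -0.0012  0.119 ] after turn [ 0.0005 -0.0014  0.119 ] pos [0.5556 0.1941 0.209 ] tilt [-0.0016 -0.001 ]
```

Call:
{"name": "run_rows", "arguments": {
  "segments": [
    [[0.002, -0.002, 0.08, 0], [0, 0, 0.1, 0], [0, 0, 0.08, 0], [0, 0, 0.04, 0], [0, 0, 0, 0]]
  ]
}}

```text
time: 17.05
tool_pos: [0.554, 0.1946, 0.0584]
tcp_rot: [-2.364, -2.067, 0.005]
wrist_force: [-0.9, 0.0, -3.9]
width: 0.529
grip_force: 62.8
```

Call:
{"name": "run_rows", "arguments": {
  "segments": [
    [[0, 0, 0, 0], [0, 0, 0, 0]]
  ]
}}

```text
time: 17.3
tool_pos: [0.5572, 0.1962, 0.0622]
tcp_rot: [2.363, 2.068, 0.006]
wrist_force: [0.8, 0.0, -4.4]
width: 0.529
grip_force: 62.8
```

```bash
python3 go.py .5543 .1948 .042 1.440; python3 - <<'E'
from m import *
for c,n in(("wrist","w6.png"),("top","t6.png"),("side","s6.png")):
    save(c,n)
a=cv2.imread("pics/w6.png"); b=cv2.imread("pics/s6.png")[250:400,220:380]; 
u=np.vstack([cv2.resize(a,(640,480)) ]); cv2.imwrite("pics/c6.png",np.hstack([cv2.resize(a[:,100:540],(440,480)),cv2.resize(b,(360,480))]))
E
```

```text
q [ 0.2963  0.2632  1.941  -0.      0.9331  0.4293] yaw 1.4377848618815277 turn first -0.002215138118472293 F [ 0.761   0.0341 -4.4417] w 0.528903915077147 62.79736876487732
shift now axes [-0.0018 -0.0028  0.0202] after turn [-0.0017 -0.0027  0.0202] pos [0.5572 0.1962 0.0622] tilt [0.0041 0.0012]
```

View pics/c6.png

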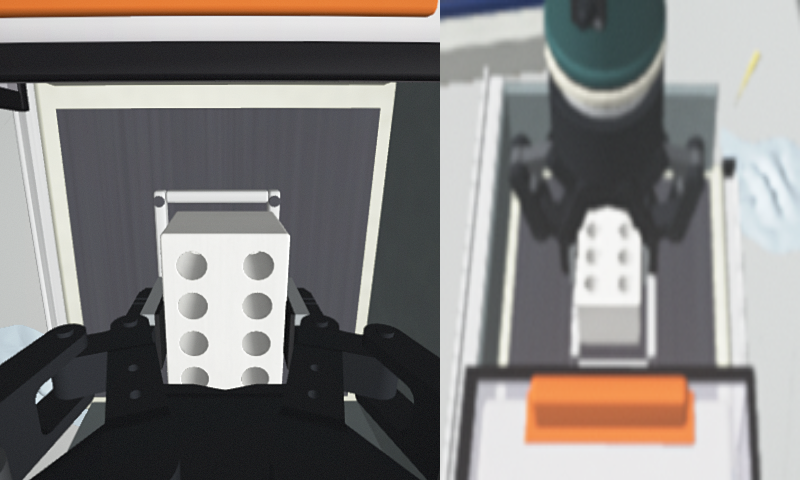

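The wrist crop shows the block above the nest, slightly right of centre. The far nest wall runs from (155,191) to (282,191) and the block's far top edge from (162,234) to (291,234). I'll correct, let it settle and measure both from one picture.

To row units: 0.005 m / 0.5 = 0.01, -0.0027 m / 0.5 = -0.0054, -0.002 rad / 2 = -0.001.

Call:
{"name": "run_rows", "arguments": {
  "segments": [
    [[-0.0034, -0.0054, 0.01, -0.001], [0, 0, 0, 0], [0, 0, 0, 0], [0, 0, 0, 0]]
  ]
}}

```text
time: 17.95
tool_pos: [0.5524, 0.1943, 0.0548]
tcp_rot: [2.362, 2.071, 0.0]
wrist_force: [-1.1, -0.0, -5.1]
width: 0.531
grip_force: 62.9
```

```bash
python3 go.py .5543 .1948 .042 1.440; python3 - <<'E'
from m import *
im=save("wrist","w7.png")
cv2.imwrite("pics/c7.png",cv2.resize(cv2.imread("pics/w7.png")[170:310,240:410],(680,560),interpolation=cv2.INTER_NEAREST))
E
```

```text
q [ 0.2958  0.2664  1.9532 -0.      0.9219  0.4268] yaw 1.4398032404057426 turn first -0.00019675959425735634 F [-1.1073 -0.0253 -5.104 ] w 0.530677601712884 62.879472970962524
shift now axes [0.0007 0.0018 0.0128] after turn [0.0007 0.0018 0.0128] pos [0.5524 0.1943 0.0548] tilt [ 0. -0.]
```

View pics/c7.png

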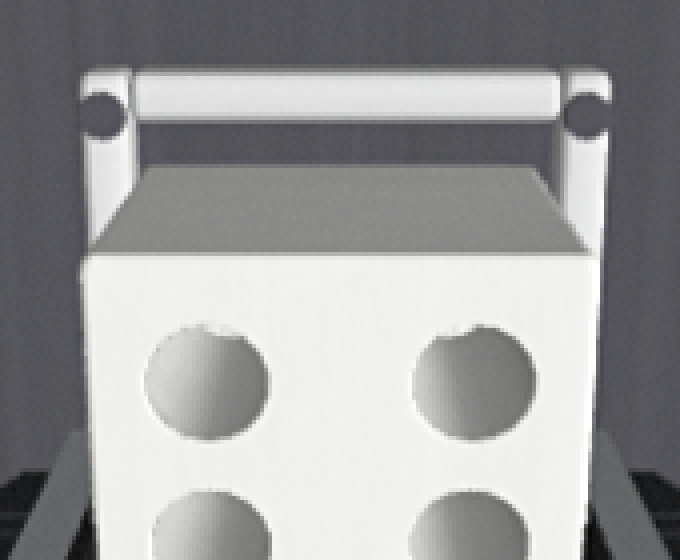

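The block's bottom far edge runs from (148,167) to (533,167) and the nest's outer far corners are at (82,70) and (611,70) in the crop. I'll compare the two.

```bash
python3 - <<'E'
from m import *
s=bot.read_state();M=R.from_rotvec(s["tcp_rot"]).as_matrix();p=s["tool_pos"];print(p)
f=lambda x,y,z:(M.T@(at_z("wrist",y/4-.5+170,x/4-.5+240,z)-p))[:2]
zb=p[2]-.010
for n,a,b,z in(("block bot",(148,167),(533,167),zb),("block top",(84,256),(597,256),zb+.04),("nest out",(82,70),(611,70),.038),("nest in",(133,120),(563,120),.038)):
    A,B=f(*a,z),f(*b,z); print(n,A,B,"mid",(A+B)/2,"len",np.linalg.norm(A-B))
E
```

```text
[0.5525 0.1944 0.0548]
block bot [ 0.0358 -0.0215] [0.0358 0.023 ] mid [0.0358 0.0007] len 0.044461803296944526
block top [ 0.036  -0.0215] [0.036  0.0229] mid [0.036  0.0007] len 0.0444471780608344
nest out [ 0.0462 -0.0299] [0.0461 0.0328] mid [0.0461 0.0014] len 0.06263199925734962
nest in [ 0.0402 -0.0241] [0.0401 0.0273] mid [0.0401 0.0016] len 0.05140310983206542
```

To row units: 0.003 m / 0.5 = 0.006, 0.0011 m / 0.5 = 0.0022.

Call:
{"name": "run_rows", "arguments": {
  "segments": [
    [[0.002, 0.0022, 0, 0], [0, 0, 0.006, 0], [0, 0, 0.006, 0], [0, 0, 0.006, 0], [0, 0, 0.004, 0]]
  ]
}}

```text
time: 18.62
tool_pos: [0.5534, 0.1951, 0.0434]
tcp_rot: [-2.362, -2.071, 0.001]
wrist_force: [-0.5, 0.1, -4.5]
width: 0.526
grip_force: 62.9
```

Call:
{"name": "run_rows", "arguments": {
  "segments": [
    [[0, 0, 0.002, 0], [0, 0, 0.002, 0], [0, 0, 0, 0], [0, 0, 0, 0]]
  ]
}}

```text
time: 19.12
tool_pos: [0.5537, 0.1952, 0.0419]
tcp_rot: [2.362, 2.071, 0.0]
wrist_force: [0.2, -0.6, -4.1]
width: 0.526
grip_force: 62.9
```

```bash
python3 go.py .5543 .1948 .040 1.440
```

```text
q [0.2965 0.2855 1.9571 0.     0.8988 0.4275] yaw 1.439789571304335 turn first -0.00021042869566501032 F [ 0.1642 -0.6259 -4.107 ] w 0.5255244913350762 62.881436347961426
shift now axes [-0.0003  0.0007  0.0019] after turn [-0.0003  0.0007  0.0019] pos [0.5537 0.1952 0.0419] tilt [0.0002 0.0001]
```

To row units: 0.001 m / 0.5 = 0.002, 0.0005 m / 0.5 = 0.001.

Call:
{"name": "run_rows", "arguments": {
  "segments": [
    [[0, 0, 0.002, 0], [0, 0, 0.002, 0], [0, 0, 0.001, 0], [0, 0, 0, 0], [0, 0, 0, 0]]
  ]
}}

```text
time: 19.75
tool_pos: [0.5537, 0.1952, 0.0402]
tcp_rot: [2.362, 2.071, 0.0]
wrist_force: [-3.7, -1.2, 6.6]
width: 0.529
grip_force: 64.2
```

```bash
python3 go.py .5543 .1948 .040 1.440
```

```text
q [0.2965 0.2878 1.9579 0.     0.8957 0.4275] yaw 1.4397667770599567 turn first -0.00023322294004324284 F [-3.7327 -1.1887  6.557 ] w 0.5289972260554404 64.16442632675171
shift now axes [-0.0003  0.0006  0.0002] after turn [-0.0003  0.0006  0.0002] pos [0.5537 0.1952 0.0402] tilt [0.0002 0.0001]
```

Contact with the floor (the z force went from -4 to +6.6 N). Releasing and then rising.

Call:
{"name": "run_rows", "arguments": {
  "segments": [
    [[0, 0, 0, 0], [0, 0, 0, 0], [0, 0, 0, 0], [0, 0, 0, 0]]
  ],
  "jaw": 1.0
}}

```text
time: 20.25
tool_pos: [0.5537, 0.1952, 0.0392]
tcp_rot: [2.362, 2.071, 0.0]
wrist_force: [-0.2, -0.3, -0.8]
width: 1.0
grip_force: 0.0
```

Call:
{"name": "run_rows", "arguments": {
  "segments": [
    [[0, 0, 0, 0], [0, 0, -0.04, 0], [0, 0, -0.1, 0], [0, 0, -0.1, 0], [0, 0, -0.1, 0]]
  ]
}}

```text
time: 20.88
tool_pos: [0.5538, 0.1952, 0.2126]
tcp_rot: [2.361, 2.071, 0.003]
wrist_force: [0.2, -0.7, 0.3]
width: 1.002
grip_force: 0.0
```

Call:
{"name": "run_rows", "arguments": {
  "segments": [
    [[0, 0, -0.06, 0], [-0.1, 0, 0, 0], [-0.08, 0, 0, 0], [0, 0, 0, 0]]
  ],
  "jaw": 0.0
}}

```text
time: 21.38
tool_pos: [0.5418, 0.1039, 0.2411]
tcp_rot: [2.364, 2.067, 0.002]
wrist_force: [0.2, -0.0, -0.6]
width: 0.14
grip_force: 0.0
```

```bash
python3 - <<'E'
from m import *
i=bot.camera_info("wrist");im=save("wrist","w8.png");print(rect("wrist","spare_block",.07,i), bot.read_state()["tool_pos"])
u=proj("wrist",[.5543,.1948,.03],i)[0];print(u); x,y=(u-[70,60]).astype(int).clip(0)
cv2.imwrite("pics/c8.png",cv2.resize(cv2.imread("pics/w8.png")[y:y+120,x:x+140],None,fx=5,fy=5))
E
```

```text
(0.98, ((554.9524536132812, 194.8309326171875), (71.02093505859375, 46.33435821533203), 82.23023986816406)) [0.5422 0.106  0.2406]
[323.6197 116.3201]
```

View pics/c8.png

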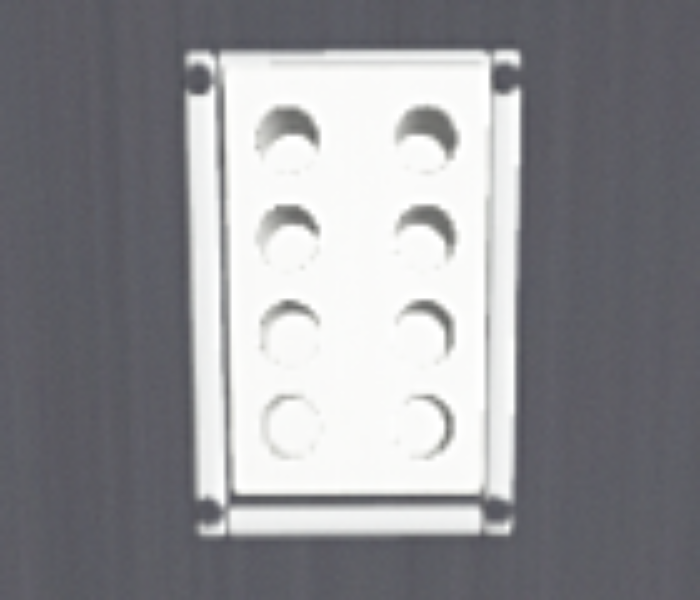

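The block is seated flat in the nest ring: its top spans (222,55) to (487,495) in the crop, inside the walls. Next I go to the left side of the rib and shut the door.

To row units: 0.05 m / 0.5 = 0.1, 0.047 m / 0.5 = 0.094.

Call:
{"name": "run_rows", "arguments": {
  "segments": [
    [[0.1, 0, 0, 0], [0.1, 0, 0, 0], [0.1, 0, 0, 0], [0.1, 0, 0, 0], [0.094, 0, 0, 0]]
  ]
}}

```text
time: 22.1
tool_pos: [0.5737, 0.3542, 0.2396]
tcp_rot: [-2.36, -2.073, -0.001]
wrist_force: [0.9, -0.4, 0.6]
width: -0.001
grip_force: 0.0
```

Call:
{"name": "run_rows", "arguments": {
  "segments": [
    [[0, 0, 0, 0], [0, 0, 0.08, 0], [0, 0, 0.1, 0], [0, 0, 0.06, 0], [0, 0, 0, 0]]
  ]
}}

```text
time: 22.72
tool_pos: [0.5731, 0.3502, 0.1176]
tcp_rot: [-2.361, -2.071, 0.005]
wrist_force: [-0.2, -0.5, 0.0]
width: -0.004
grip_force: 0.0
```

```bash
python3 go.py .5742 .351 .120 1.44
```

```text
q [ 0.5115  0.3457  1.7161 -0.0003  1.0827  0.6424] yaw 1.4400917870715286 turn first 9.178707152868171e-05 F [-0.2273 -0.4966  0.0373] w -0.004288439903748753 0.0
shift now axes [ 0.001   0.001  -0.0024] after turn [ 0.001   0.001  -0.0024] pos [0.5731 0.3502 0.1176] tilt [-0.0024 -0.0016]
```

To row units: -0.02 m / 0.5 = -0.04, -0.015 m / 0.5 = -0.03.

Call:
{"name": "run_rows", "arguments": {
  "segments": [
    [[-0.02, 0, 0, 0], [-0.02, 0, 0, 0], [-0.02, 0, 0, 0], [-0.03, 0, 0, 0], [-0.04, 0, 0, 0]]
  ]
}}

```text
time: 23.35
tool_pos: [0.5658, 0.2859, 0.12]
tcp_rot: [-2.362, -2.072, -0.003]
wrist_force: [-0.4, 2.4, 1.9]
width: -0.001
grip_force: 1.5
```

Call:
{"name": "run_rows", "arguments": {
  "segments": [
    [[-0.04, 0, 0, 0], [-0.04, 0, 0, 0], [-0.04, 0, 0, 0], [-0.04, 0, 0, 0], [-0.03, 0, 0, 0]]
  ]
}}

```text
time: 23.98
tool_pos: [0.5531, 0.1906, 0.1192]
tcp_rot: [2.363, 2.07, -0.0]
wrist_force: [0.3, 3.0, 1.7]
width: -0.001
grip_force: 1.3
```

Call:
{"name": "run_rows", "arguments": {
  "segments": [
    [[-0.016, 0, 0, 0], [-0.012, 0, 0, 0], [-0.01, 0, 0, 0], [-0.008, 0, 0, 0], [-0.008, 0, 0, 0]]
  ]
}}

```text
time: 24.6
tool_pos: [0.5496, 0.1654, 0.1191]
tcp_rot: [-2.362, -2.072, 0.0]
wrist_force: [2.1, 1.4, -0.5]
width: 0.001
grip_force: 1.1
```

```bash
python3 go.py .5742 .351 .120 1.44
```

```text
q [0.2489 0.1706 1.9346 0.     1.0366 0.3795] yaw 1.440172991229293 turn first 0.00017299122929315125 F [ 2.0868  1.4011 -0.4826] w 0.0005864437621751248 1.09670240432024
shift now axes [ 0.1872  0.0002 -0.0009] after turn [ 0.1872  0.0002 -0.0009] pos [0.5496 0.1654 0.1191] tilt [-0.0002 -0.    ]
```

The rows are not in the units I measure in: shifts go in shares of 0.5 m and turns go in shares of 2 rad. I convert before sending: -0.004 m / 0.5 = -0.008, -0.003 m / 0.5 = -0.006.

Call:
{"name": "run_rows", "arguments": {
  "segments": [
    [[-0.008, 0, 0, 0], [-0.006, 0, 0, 0], [-0.006, 0, 0, 0], [-0.004, 0, 0, 0], [0, 0, 0, 0]]
  ]
}}

```text
time: 25.22
tool_pos: [0.5478, 0.1531, 0.1192]
tcp_rot: [-2.362, -2.071, 0.001]
wrist_force: [-0.4, 0.2, 0.4]
width: 0.001
grip_force: 0.2
```

Call:
{"name": "run_rows", "arguments": {
  "segments": [
    [[-0.004, 0, 0, 0], [-0.004, 0, 0, 0], [0, 0, 0, 0]]
  ]
}}

```text
time: 25.6
tool_pos: [0.5478, 0.1528, 0.1193]
tcp_rot: [-2.36, -2.067, -0.007]
wrist_force: [2.1, 12.4, -3.8]
width: 0.003
grip_force: 6.3
```

To row units: -0.05 m / 0.5 = -0.1, -0.01 m / 0.5 = -0.02.

Call:
{"name": "run_rows", "arguments": {
  "segments": [
    [[0.02, 0, 0, 0], [0.02, 0, -0.02, 0], [0, 0, -0.1, 0], [0, 0, -0.1, 0], [0, 0, 0, 0]]
  ]
}}

```text
time: 26.22
tool_pos: [0.5538, 0.1704, 0.2361]
tcp_rot: [2.358, 2.068, 0.015]
wrist_force: [0.9, -0.6, 0.2]
width: 0.003
grip_force: 0.0
```

Call:
{"name": "run_rows", "arguments": {
  "segments": [
    [[-0.08, 0, 0, 0], [0, 0, 0, 0], [0, 0, 0, 0]]
  ]
}}

```text
time: 26.6
tool_pos: [0.5447, 0.1298, 0.2288]
tcp_rot: [-2.362, -2.07, 0.001]
wrist_force: [-0.9, 1.5, -0.5]
width: 0.001
grip_force: 0.0
```

```bash
python3 - <<'E'
from m import *
i=bot.camera_info("wrist");save("wrist","w9.png");print(rect("wrist","spare_block",.07,i))
for c in("wrist","top","side"):
    bot.read_camera(c)
    for r in bot.spot_point(c,"door_rib")[:1]: print(c,r["conf"],at_z(c,*r["pixel"],.144))
s=bot.read_state();print(s["tool_pos"],s["wrist_force"],s["joint_vel"])
a=np.hstack([cv2.resize(cv2.imread("pics/w9.png"),(640,480))]);cv2.imwrite("pics/c9.png",a)
E
```

```text
None
wrist 0.64 [0.5465 0.134  0.144 ]
top 0.74 [0.5519 0.139  0.144 ]
side 0.7 [0.5476 0.1382 0.144 ]
[0.545  0.1301 0.2292] [ 0.479  -0.0422 -0.6635] [-0.0027 -0.0003  0.0016  0.0003 -0.0005  0.0004]
```

View pics/c9.png

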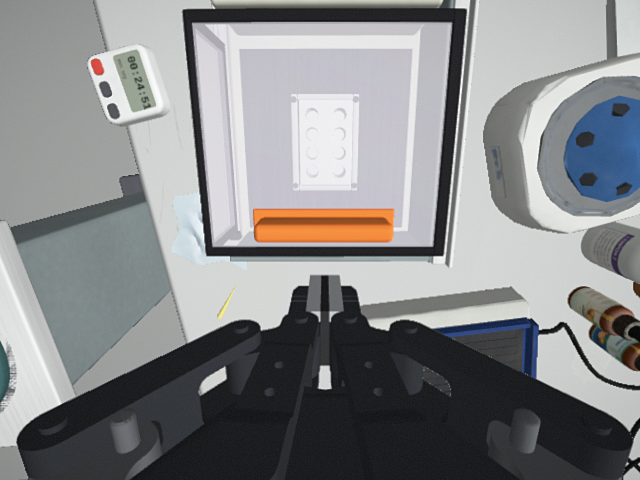

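The door is shut (rib at about (323,225), door over the whole bay), the block is in the nest under the pane, and the arm is clear.

```bash
python3 -c "
from workcell import bot
print(bot.finish_job())"
```

```text
the job is handed in; nothing more can be done
None
```

I handed the job in at about 27 s: the door was slid fully open, the block set down in the nest holes up, and the door pushed shut to its stop. Nothing came near the bystanders, but the judge's verdict was not reported back.

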